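# Charge the yellow hand lube pump

### The arm

A 6-joint arm with a two-finger parallel gripper is mounted at the origin on the work surface. World frame = base frame: x ahead of the robot, y to its left, z up, the work surface at z = 0. Lengths are in m, angles in rad, forces in N, time in s.
With the tool pointing down it reaches from about 0.375 to 0.9 m from the base axis. Payload 3.1 kg.
Tool frame: the origin (TCP) lies midway between the tips of the shut fingers; the grasp point (between the pads) lies 19 mm behind it; x points along the fingers, z is the direction in which the jaws open and shut, and the axes are right-handed (so a half turn about x gives the same grasp; the last joint's range is limited). The gripper opens to 87 mm and grips with 3 to 60 N. Pads are 19 mm wide; open, the fingers measure 117 mm over their backs; the gripper's body (75 mm by 190 mm) begins 51 mm behind the grasp point.
Start: joints at [1.026, 0.527, 1.433, -0, 1.181, -0.178], TCP at [0.224, 0.584, 0.223] pointing down, gripper open.
Joint ranges: [-3.08, 3.08], [-0.75, 2.2], [0.22, 2.44], [-1.43, 4.57], [0, 2.65], [-2.85, 2.85]. Speed limits (rad/s): [2.79, 2.79, 3.14, 3.14, 3.14, 3.14].

### API

Orientations are given as a unit quaternion [x, y, z, w].
In Python, from rig import readout, imaging, robot gives the robot as it stands. The module is installed in compiled form; this text tells all that it offers.
- The arm moves only by the tool play_rows, never from a script. Its argument "rows" is text: rows parted by semicolons, each of 7 numbers parted by spaces: the turn, a rotation vector about the tool's x, y, z in rad, then the shift along the tool's x, y, z in mm, then the closure, from 0 (fully open) to 1 (shut). In form: ax ay az tx ty tz gripper; .... A call has 1 to 8 rows; each row shifts and turns the commanded pose from where the row before left it, along the tool's axes as they then stand; what a row does not reach is not made up. A row lasts 1/12 s, in which the tool goes at most 41.7 mm and 7.16 degrees, less where a joint would pass 70% of its speed; a pose out of reach is approached as far as the arm can. A call with a gripper value outside its range is refused whole. The fingers move at their own pace and stop on an object; "squeeze" is the grip in N (left out, the last holds). Time passes only in rows, so rows that do not move let the fingers close. It gives the time, the measured TCP pose, the force and the opening at its end, in the units of the state.
- readout.get_obs(): the state, without advancing time (a new reading comes with each control period).
- imaging.camera(name): name is "side" or "top" or "wrist"; returns the picture (420x560x3 uint8, blue, green, red); there is no depth.
- imaging.camera_info(name): a dict with "K" (3x3 intrinsics, pixels), "world_to_cam" (4x4, takes a point from world to camera coordinates). Camera axes: x right, y down, z forward; pixel columns grow to the right and rows downward; lengths in m; the calibration is good to about 2 mm. A picture is of the moment at which its call begins: read the wrist's pose just before it. camera_info takes no time and is no camera call; for the wrist camera it gives the pose at the moment of the call.
- robot.hand_in(): hands the job in, once; it reports no verdict.
The state is a dict: "time": time; "q": joint angles; "joint_velocities": joint speeds; "joint_torque": joint torques, N m; "position": TCP position; "tool_rot": TCP orientation; "ft_force": force on the tool from outside, world axes, zero at the start; "moment": the same for the moment, N m; "grip_width": finger opening in m.
Only numpy, scipy, OpenCV 4.12 (cv2) and the standard library are available. Lean on these libraries where they do the work, as an engineer would, in place of code of your own. Each camera call takes 0.05 s, during which the arm holds its last target. There are 200 camera calls.

### The job

Charge the yellow lube pump: push its black knob all the way down with the fingertips and let it spring all the way up again, over and over, until the red indicator pin at its side has popped fully out; then leave the knob up and move clear. Do not touch the pin, do not lift, tip or shift the pump, and leave the blue pump (already charged) and the other parts alone.

Things in the scene. Friction and masses are not known exactly. Their poses are not given: they have to be found in the camera images.
- pump_yellow: yellow cast hand lube pump, 4 kg, loose on the bench; origin at the centre of its underside, z up. Foot 120 (x) x 130 (y) x 14 mm, block 72 x 90 mm up to 75 mm, round boss 54 mm across up to 105 mm, steel gland to 113 mm. The knob stands upright over the origin; the red pin comes level out of the block's +y side, along the pump's +y
- plunger_top (a point): centre of the flat top of the yellow pump's black mushroom knob (flat top 44 mm across, knob 52 mm across and 20 mm thick), 165 mm above the bench when up; it moves down with the knob
- plunger (a joint): how far the yellow pump's knob is pressed, m: 0 = up, 0.030 = fully down (hard stop). The spring pushes back with 4 N at the top to about 15 N at the bottom and lifts the knob by itself in half a second. A stroke counts only if the knob goes all but fully down and came all but fully up before it; three or four strokes are needed
- pin (a joint): how far the yellow pump's red pin (10 mm diameter) is out, m: starts at 0 to 0.010 (8 to 18 mm showing past the brass bush); each full stroke ratchets it out by 9 mm or so, and on the last it snaps to 0.042 (50 mm showing; above 0.039 counts as fully out). It does not slip back; further strokes do nothing
- pin_tip (a point): outer end of the yellow pump's red pin, on its axis, 50 mm above the bench; 61 mm from the pump's axis with the pin at 0 and 103 mm when fully out
- pump_blue: bystander: blue pump of the same shape and size, 4 kg, loose, origin as on the yellow one; its red pin is already out, reaching 103 mm along its +y. The two pumps may stand either way round
- plunger_blue (a joint): how far the blue pump's knob is pressed, m (0 = up, 0.030 = down); leave it alone
- pinion: bystander: steel pinion standing on the bench, 46 mm across and 18 mm high with an 18 mm shaft up to 63 mm; origin at the centre of its underside
- sleeve: bystander: steel tube standing upright, 42 mm outside diameter, 80 mm high; origin at the centre of its underside
- screwdriver: bystander: screwdriver with a green handle, lying on the bench along its x, about 200 mm long
There are look-alikes about, which are no part of the job. Of the things like the pump_yellow, leave any that is green or pink; of the rest the larger one is meant.

How it is judged:
By the outcome, as a careful person would: the job done as asked, in the order asked, and still so for the second after the job is handed in, with the robot touching nothing.
It also fails if it takes over 45 s, if anything falls off the work surface, if the arm or the gripper's body presses on something with over 40 N, if the wrist force passes 120 N, or if a joint passes its speed limit or range.

## Working session

There is one attempt and no reset: what is moved stays moved. The work goes in short steps, Python scripts to look and compute and a tool call to move; the robot and the scene stay as the last step left them, time stands still between calls to the robot, and variables do not carry over. Pictures are saved under pics/ and viewed, about 8 in all and at most 12, crops included, and the job is handed in when it is done.

Besides the shell and the picture viewer there is one more tool, called after ">>>" by a JSON object that holds its "name" and its "arguments", one argument or row to a line. play_rows: Moves the arm, as the interface text tells. Its arguments: {"type":"object","properties":{"rows":{"type":"string"},"squeeze":{"type":"number"}},"required":["rows"]}

```bash
mkdir -p pics
python3 - <<'E'
from rig import readout, imaging, robot
import cv2,numpy as np
for n in ["top","side"]:
    cv2.imwrite(f"pics/{n}0.png",imaging.camera(n)); i=imaging.camera_info(n); print(n,np.round(i["K"],1).tolist(),np.round(i["world_to_cam"],4).tolist())
o=readout.get_obs(); print({k:np.round(v,3).tolist() for k,v in o.items()})
E
```

```text
top [[525.0, 0.0, 277.9], [0.0, 525.0, 210.5], [0.0, 0.0, 1.0]] [[0.0009, -1.0, 0.0042, -0.0187], [-0.9935, -0.0014, -0.1136, 0.5773], [0.1136, -0.0041, -0.9935, 1.5558], [0.0, 0.0, 0.0, 1.0]]
side [[424.7, 0.0, 267.7], [0.0, 424.7, 204.8], [0.0, 0.0, 1.0]] [[-0.9858, -0.1677, -0.0027, 0.5631], [-0.1207, 0.7206, -0.6828, 0.1555], [0.1164, -0.6728, -0.7306, 1.0655], [0.0, 0.0, 0.0, 1.0]]
{'time': 0.1, 'q': [1.027, 0.528, 1.434, 0.0, 1.181, -0.179], 'joint_velocities': [0.0, -0.001, -0.004, 0.001, -0.0, 0.001], 'joint_torque': [-0.001, -44.099, -17.715, 0.064, 0.053, -0.0], 'position': [0.223, 0.583, 0.222], 'tool_rot': [-0.401, 0.583, 0.4, 0.582], 'ft_force': [0.072, 0.171, 0.399], 'moment': [0.022, -0.014, 0.036], 'grip_width': 0.087}
```

View pics/top0.png

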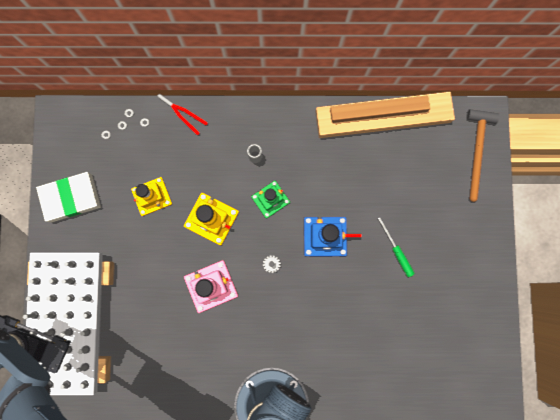

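View pics/side0.png

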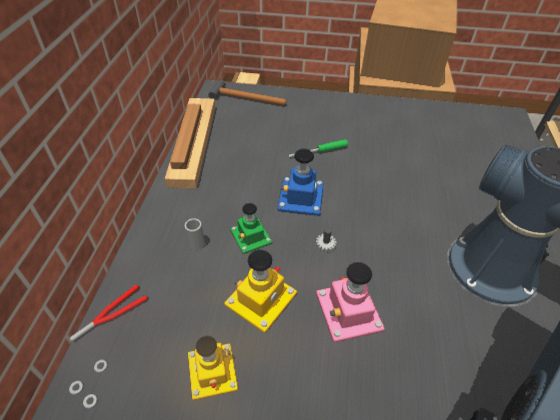

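The top view shows the large yellow pump at about (211,218), with its knob at (205,214) and its pin pointing right and slightly down to (232,230). The smaller yellow look-alike is at (150,196). In the side view the target knob is at (260,261).

```bash
cat > h.py <<'E'
from rig import readout, imaging, robot
import cv2,numpy as np
from scipy.spatial.transform import Rotation as R
def cast(i,uv,z):
    W=i["world_to_cam"];Rm=W[:3,:3];c=-Rm.T@W[:3,3]
    d=Rm.T@np.linalg.solve(i["K"],[uv[0],uv[1],1]); return c+d*(z-c[2])/d[2]
def proj(i,p):
    q=i["K"]@(i["world_to_cam"]@np.r_[p,1])[:3]; return q[:2]/q[2]
def blob(m,near):
    n,l,s,c=cv2.connectedComponentsWithStats(m.astype(np.uint8))
    k=[j for j in range(1,n) if s[j,4]>8]; j=min(k,key=lambda j:np.hypot(*(c[j]-near)))
    return c[j],s[j],l==j
E
python3 - <<'E'
from h import *
for n,near,k in [("top",(205,214),(205,214)),("side",(260,261),(260,261))]:
    im=cv2.imread(f"pics/{n}0.png"); i=imaging.camera_info(n)
    h=cv2.cvtColor(im,cv2.COLOR_BGR2HSV)
    c,s,m=blob((h[...,2]<45),near); print(n,"knob",c,s,cast(i,c,.160))
    y=(h[...,0]>20)&(h[...,0]<35)&(h[...,1]>150)&(h[...,2]>90)
    c,s,m=blob(y,near); print("yel",c,s)
    r=((h[...,0]<6)|(h[...,0]>174))&(h[...,1]>180)&(h[...,2]>70)
    c,s,m=blob(r,(230,228) if n=="top" else (275,272)); print("pin",c,s,cast(i,c,.05))
    x0,y0=near; cv2.imwrite(f"pics/{n}c.png",cv2.resize(im[y0-50:y0+70,x0-60:x0+60],None,fx=5,fy=5)[:600])
a=cv2.imread("pics/topc.png");b=cv2.imread("pics/sidec.png");cv2.imwrite("pics/c.png",cv2.resize(np.hstack([a,b]),(800,400)))
E
```

```text
top knob [ 63.9245283  342.94339623] [ 55 336  15  19  53] [0.20214411 0.55995339 0.16      ]
yel [211.47162577 219.25996933] [ 184  193   55   52 1304]
pin [187.32075472 117.03773585] [171 104  36  31 265] [0.86229015 0.2589528  0.05      ]
side knob [260.30714286 262.97857143] [248 253  24  18 140] [0.55294401 0.19577716 0.16      ]
yel [260.56479113 298.95737425] [ 224  268   73   64 2346]
pin [276.92857143 268.57142857] [275 267   5   5  14] [0.52695658 0.12878624 0.05      ]
```

View pics/c.png

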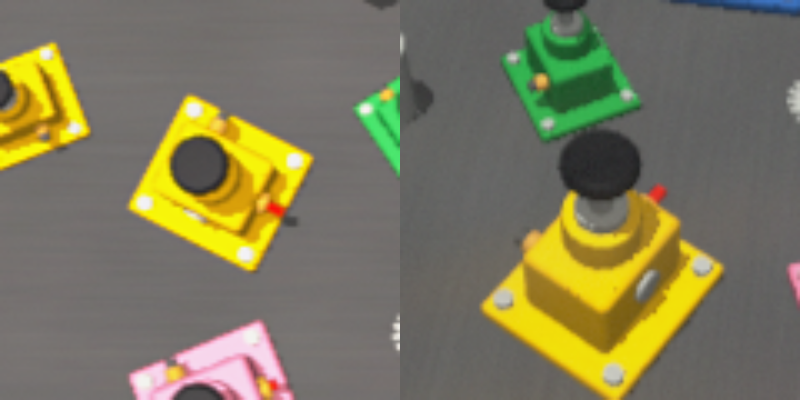

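The crop shows the knob centre at (199,164), which is (204.7,213.2) in the full top view. The foot screws are at (193,110), (294,160), (245,254) and (144,203), and the pin leaves on the right at about (275,209).

Run:
```python
from h import *
i=imaging.camera_info("top"); f=lambda u,v:(145+u/3.333-.35,164+v/3.333-.35)
print("knob",cast(i,f(199,164),.163))
P=[cast(i,f(*p),.017) for p in [(193,110),(294,160),(245,254),(144,203)]]; print("foot",np.mean(P,0)); 
t=cast(i,f(286,213),.05);c=np.mean(P,0);print("pin tip",t,np.hypot(*(t-c)[:2]),np.degrees(np.arctan2(*(t-c)[[1,0]])))
d=P[1]-P[0];print("edge deg",np.degrees(np.arctan2(d[1],d[0])))
print("side knob",cast(imaging.camera_info("side"),(260.3,261),.163))
o=readout.get_obs(); M=R.from_quat(o["tool_rot"]).as_matrix(); print(M.round(3),o["position"])
for j in ((.36,.178),):pass
im=cv2.imread("pics/top0.png")
```

```text
knob [0.55566913 0.18656197 0.163     ]
foot [0.55553613 0.18796839 0.017     ]
pin tip [0.52408124 0.12350574 0.05      ] 0.07172755947602305 -116.0103065705996
edge deg -116.30289559674866
side knob [0.55342581 0.19295923 0.163     ]
[[-0.001 -0.934  0.358]
 [-0.002  0.358  0.934]
 [-1.     0.    -0.002]] [0.22318495 0.58310404 0.22167616]
```

>>> {"name": "play_rows", "arguments": {
  "rows": "0 0 0 0 -34 -19 1; 0 0 0 0 -34 -19 1; 0 0 0 0 -34 -19 1; 0 0 0 0 -34 -19 1; 0 0 0 0 -34 -19 1; 0 0 0 0 -34 -19 1; 0 0 0 0 -34 -19 1; 0 0 0 0 -34 -19 1",
  "squeeze": 20
}}

```text
time: 0.77
position: [0.4237, 0.3427, 0.2223]
tool_rot: [-0.401, 0.583, 0.401, 0.582]
ft_force: [0.5, 1.0, 0.2]
grip_width: 0.0416
```

>>> {"name": "play_rows", "arguments": {
  "rows": "0 0 0 0 -34 -19 1; 0 0 0 0 -34 -19 1; 0 0 0 0 -34 -19 1; 0 0 0 0 -34 -19 1; 0 0 0 0 -20 -10 1; 0 0 0 0 0 0 1; 0 0 0 0 0 0 1"
}}

```text
time: 1.35
position: [0.5385, 0.2071, 0.222]
tool_rot: [-0.4, 0.584, 0.4, 0.583]
ft_force: [-1.6, -0.8, -0.3]
grip_width: 0.0016
```

Run:
```python
from h import *
o=readout.get_obs(); i=imaging.camera_info("wrist"); a=imaging.camera("wrist"); b=imaging.camera("side")
M=R.from_quat(o["tool_rot"]).as_matrix();print(M.round(3))
print(o["position"],o["ft_force"],o["grip_width"],M.T@(np.array([.555,.188,.165])-o["position"])*1000)
u=proj(i,[.555,.188,.163]);v=proj(i,o["position"]);print(u,v)
np.save("w.npy",i["world_to_cam"]);np.save("k.npy",i["K"])
cv2.imwrite("pics/w1.png",np.hstack([cv2.resize(a,(480,360)),cv2.resize(b[180:360,180:340],(320,360))]))
```

```text
[[-0.001 -0.933  0.36 ]
 [ 0.     0.36   0.933]
 [-1.     0.001 -0.   ]]
[0.53849334 0.2071063  0.22196438] [-1.61812524 -0.79178399 -0.31026273] 0.0015839405542246124 [ 56.93985267 -22.35567262 -11.85488273]
[257.30477856 254.17262327] [273.49356264 259.76111859]
```

View pics/w1.png

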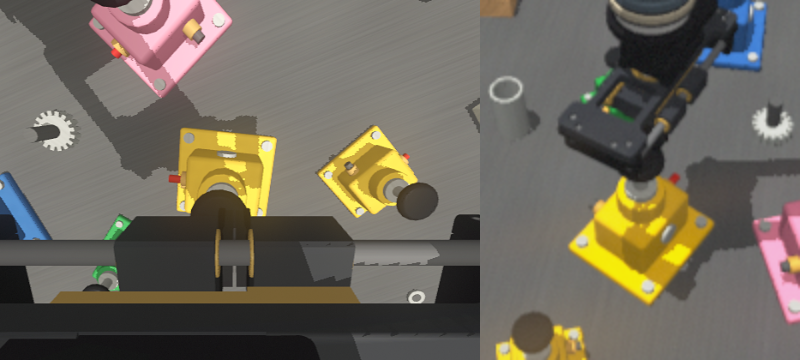

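The wrist view has the target knob centred at about (219,218) in the scaled picture, which matches the projected estimate of (220,218). The estimate is good, so I go over it and press.

>>> {"name": "play_rows", "arguments": {
  "rows": "0 0 0 0 -22 -12 1; 0 0 0 20 0 0 1; 0 0 0 18 0 0 1; 0 0 0 12 0 0 1; 0 0 0 0 0 0 1"
}}

```text
time: 1.87
position: [0.551, 0.1903, 0.1699]
tool_rot: [-0.4, 0.584, 0.402, 0.58]
ft_force: [-0.5, 0.0, -0.4]
grip_width: 0.0004
```

>>> {"name": "play_rows", "arguments": {
  "rows": "0 0 0 10 0 0 1; 0 0 0 10 0 0 1; 0 0 0 10 0 0 1; 0 0 0 4 0 0 1; 0 0 0 0 0 0 1; 0 0 0 0 0 0 1"
}}

```text
time: 2.37
position: [0.5542, 0.1907, 0.1406]
tool_rot: [-0.401, 0.582, 0.401, 0.583]
ft_force: [-2.7, 1.3, 10.7]
grip_width: 0.0006
```

>>> {"name": "play_rows", "arguments": {
  "rows": "0 0 0 4 0 0 1; 0 0 0 0 0 0 1; 0 0 0 0 0 0 1"
}}

```text
time: 2.62
position: [0.5542, 0.1907, 0.137]
tool_rot: [-0.401, 0.582, 0.401, 0.583]
ft_force: [-2.9, 1.6, 10.4]
grip_width: 0.0007
```

>>> {"name": "play_rows", "arguments": {
  "rows": "0 0 0 2 0 0 1; 0 0 0 0 0 0 1; 0 0 0 0 0 0 1"
}}

```text
time: 2.87
position: [0.5542, 0.1907, 0.1354]
tool_rot: [-0.401, 0.582, 0.401, 0.583]
ft_force: [-4.3, 1.2, 13.0]
grip_width: 0.0006
```

>>> {"name": "play_rows", "arguments": {
  "rows": "0 0 0 2 0 0 1; 0 0 0 0 0 0 1; 0 0 0 0 0 0 1"
}}

```text
time: 3.12
position: [0.5542, 0.1907, 0.1353]
tool_rot: [-0.401, 0.581, 0.401, 0.583]
ft_force: [-6.9, -0.2, 24.0]
grip_width: 0.0007
```

Hard stop reached (z stays at 0.135 and force rises). Now release and look at the pin.

>>> {"name": "play_rows", "arguments": {
  "rows": "0 0 0 -20 0 0 1; 0 0 0 -22 0 0 1; 0 0 0 0 0 0 1; 0 0 0 0 0 0 1; 0 0 0 0 0 0 1; 0 0 0 0 0 0 1; 0 0 0 0 0 0 1; 0 0 0 0 0 0 1"
}}

```text
time: 3.78
position: [0.5537, 0.1892, 0.1715]
tool_rot: [-0.4, 0.583, 0.401, 0.582]
ft_force: [0.2, 0.4, 0.2]
grip_width: 0.0003
```

Run:
```python
from h import *
print(readout.get_obs()["position"])
b=imaging.camera("side");a=imaging.camera("wrist")
for im,z in((b,0),):
    h=cv2.cvtColor(im,cv2.COLOR_BGR2HSV);r=((h[...,0]<6)|(h[...,0]>174))&(h[...,1]>180)&(h[...,2]>70)
    print(blob(r,(277,268))[:2])
cv2.imwrite("pics/w2.png",np.hstack([cv2.resize(a,(480,360)),cv2.resize(b[200:340,200:325],(320,360))]))
```

```text
[0.55369614 0.18915477 0.17146114]
(array([278.22727273, 267.22727273]), array([275, 264,   7,   7,  22], dtype=int32))
```

View pics/w2.png

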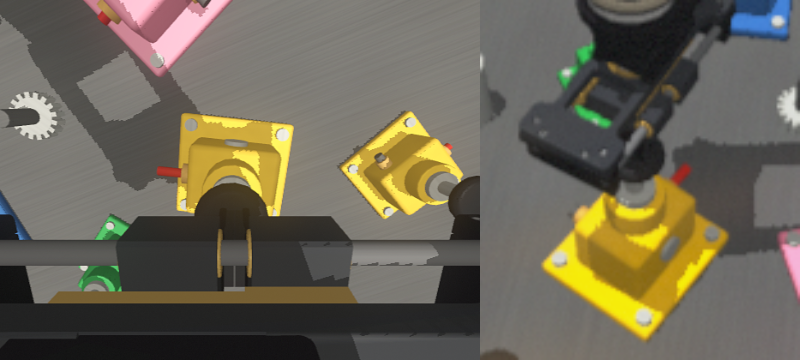

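The pin moved out: in the side view it grew from 5 to 7 px, with its centre at (278,267), and in the wrist view it now spans (157–182,171). Next strokes are the same.

>>> {"name": "play_rows", "arguments": {
  "rows": "0 0 0 10 0 0 1; 0 0 0 11 0 0 1; 0 0 0 11 0 0 1; 0 0 0 10 0 0 1; 0 0 0 0 0 0 1; 0 0 0 0 0 0 1; 0 0 0 0 0 0 1"
}}

```text
time: 4.47
position: [0.5558, 0.1895, 0.1352]
tool_rot: [-0.402, 0.581, 0.4, 0.584]
ft_force: [-6.9, -0.8, 28.3]
grip_width: 0.0009
```

>>> {"name": "play_rows", "arguments": {
  "rows": "0 0 0 -20 0 0 1; 0 0 0 -22 0 0 1; 0 0 0 0 0 0 1; 0 0 0 0 0 0 1; 0 0 0 0 0 0 1; 0 0 0 0 0 0 1; 0 0 0 0 0 0 1; 0 0 0 0 0 0 1"
}}

```text
time: 5.13
position: [0.5537, 0.1891, 0.1713]
tool_rot: [-0.4, 0.583, 0.401, 0.582]
ft_force: [-0.4, 0.1, -0.1]
grip_width: 0.0005
```

>>> {"name": "play_rows", "arguments": {
  "rows": "0 0 0 10 0 0 1; 0 0 0 11 0 0 1; 0 0 0 11 0 0 1; 0 0 0 10 0 0 1; 0 0 0 0 0 0 1; 0 0 0 0 0 0 1; 0 0 0 0 0 0 1"
}}

```text
time: 5.72
position: [0.5556, 0.1895, 0.1352]
tool_rot: [-0.402, 0.581, 0.4, 0.584]
ft_force: [-6.0, -2.2, 29.8]
grip_width: 0.0003
```

>>> {"name": "play_rows", "arguments": {
  "rows": "0 0 0 -20 0 0 1; 0 0 0 -22 0 0 1; 0 0 0 0 0 0 1; 0 0 0 0 0 0 1; 0 0 0 0 0 0 1; 0 0 0 0 0 0 1; 0 0 0 0 0 0 1; 0 0 0 0 0 0 1"
}}

```text
time: 6.38
position: [0.5537, 0.1891, 0.1713]
tool_rot: [-0.4, 0.583, 0.401, 0.582]
ft_force: [0.6, -0.2, -0.9]
grip_width: 0.0004
```

```bash
cat > look.py <<'E'
from h import *
import sys
print(readout.get_obs()["position"])
i=imaging.camera_info("wrist")
b=imaging.camera("side");a=imaging.camera("wrist")
h=cv2.cvtColor(b,cv2.COLOR_BGR2HSV);r=((h[...,0]<6)|(h[...,0]>174))&(h[...,1]>180)&(h[...,2]>70)
print(blob(r,(277,268))[:2])
u=np.array([np.cos(np.radians(-116.2)),np.sin(np.radians(-116.2))])
for d in (.070,.094,.103):
    p=np.r_[np.array([.555,.188])+u*d,.05];print(d,"side",proj(imaging.camera_info("side"),p),"wrist x.857",proj(i,p)*.857)
cv2.imwrite(f"pics/{sys.argv[1]}.png",np.hstack([cv2.resize(a,(480,360)),cv2.resize(b[200:340,200:325],(320,360))]))
E
python3 look.py w3
```

```text
[0.55368094 0.18908596 0.17127444]
(array([280.875     , 264.10416667]), array([275, 258,  12,  13,  48], dtype=int32))
0.07 side [278.35539458 267.49143765] wrist x.857 [167.71229314 170.43623637]
0.094 side [284.07549035 260.74207545] wrist x.857 [144.88675352 168.39731979]
0.103 side [286.18234877 258.25611172] wrist x.857 [136.30329301 167.63059269]
```

View pics/w3.png

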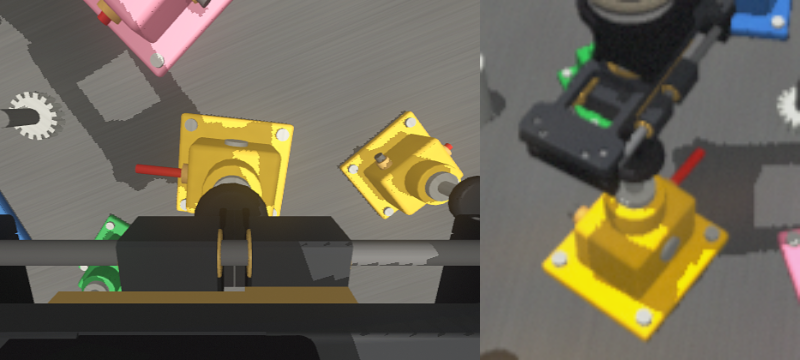

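The wrist view shows the pin tip at about (136,168), where 103 mm projects. I check at full resolution before clearing, because 0.038 would not count.

Run:
```python
from h import *
i=imaging.camera_info("wrist");a=imaging.camera("wrist");h=cv2.cvtColor(a,cv2.COLOR_BGR2HSV)
r=((h[...,0]<6)|(h[...,0]>174))&(h[...,1]>150)&(h[...,2]>50)
c,s,m=blob(r,(185,198));print(c,s)
u=np.array([np.cos(np.radians(-116.2)),np.sin(np.radians(-116.2))])
ys,xs=np.where(m); L=s[0]-.5; Rr=s[0]+s[2]-.5; y=lambda x:ys[np.abs(xs-x)<4].mean()
P=[cast(i,(x,y(x)),.05) for x in (L,Rr)];print(P,"len",np.linalg.norm(P[0]-P[1]),"axial",[(p[:2]-[.555,.188])@u for p in P])
t=cv2.cvtColor(imaging.camera("top"),cv2.COLOR_BGR2HSV);r=((t[...,0]<6)|(t[...,0]>174))&(t[...,1]>150)&(t[...,2]>50)
for n in((235,232),(352,237)):print(blob(r,n)[:2])
```

```text
[183.7440585  198.43144424] [158 191  53  15 547]
[array([0.51011036, 0.093872  , 0.05      ]), array([0.5308675 , 0.13699534, 0.05      ])] len 0.047858979552385314 axial [np.float64(0.10427618008056774), np.float64(0.056418997144072364)]
(array([234.12820513, 229.87179487]), array([229, 227,  11,   7,  39], dtype=int32))
(array([353.       , 234.9787234]), array([345, 234,  17,   3,  47], dtype=int32))
```

The tip reads 104 mm but the visible length reads 48 mm, close enough to 46 to leave doubt. A further stroke does nothing if the pin is already out, so I make one more and see whether the pin moves.

>>> {"name": "play_rows", "arguments": {
  "rows": "0 0 0 10 0 0 1; 0 0 0 11 0 0 1; 0 0 0 11 0 0 1; 0 0 0 10 0 0 1; 0 0 0 0 0 0 1; 0 0 0 0 0 0 1; 0 0 0 0 0 0 1"
}}

```text
time: 7.17
position: [0.556, 0.1895, 0.1352]
tool_rot: [-0.402, 0.581, 0.4, 0.584]
ft_force: [-5.0, -1.8, 28.4]
grip_width: 0.0005
```

>>> {"name": "play_rows", "arguments": {
  "rows": "0 0 0 -20 0 0 1; 0 0 0 -22 0 0 1; 0 0 0 0 0 0 1; 0 0 0 0 0 0 1; 0 0 0 0 0 0 1; 0 0 0 0 0 0 1; 0 0 0 0 0 0 1; 0 0 0 0 0 0 1"
}}

```text
time: 7.83
position: [0.5537, 0.1891, 0.1713]
tool_rot: [-0.4, 0.583, 0.401, 0.582]
ft_force: [0.4, -0.1, -0.2]
grip_width: 0.0004
```

Run:
```python
from h import *
a=imaging.camera("wrist");h=cv2.cvtColor(a,cv2.COLOR_BGR2HSV)
r=((h[...,0]<6)|(h[...,0]>174))&(h[...,1]>150)&(h[...,2]>50)
print(readout.get_obs()["position"],blob(r,(185,198))[:2])
```

```text
[0.55384164 0.18914733 0.17155289] (array([184.21299639, 198.98555957]), array([158, 192,  53,  15, 554], dtype=int32))
```

>>> {"name": "play_rows", "arguments": {
  "rows": "0 0 0 -25 0 0 1; 0 0 0 -35 0 0 1; 0 0 0 0 34 19 1; 0 0 0 0 34 19 1; 0 0 0 0 34 19 1; 0 0 0 0 34 19 1; 0 0 0 0 0 0 1; 0 0 0 0 0 0 1"
}}

```text
time: 8.55
position: [0.4529, 0.3102, 0.2323]
tool_rot: [-0.402, 0.582, 0.402, 0.581]
ft_force: [-0.2, 0.2, 0.0]
grip_width: 0.0005
```

Run:
```python
from h import *
o=readout.get_obs();print(o["position"],o["ft_force"])
b=imaging.camera("side");t=imaging.camera("top")
h=cv2.cvtColor(b,cv2.COLOR_BGR2HSV);c,s,m=blob(h[...,2]<45,(260,261));print("knob side",c,s,"(before 260.3,263.0)")
i=imaging.camera_info("top")
for im,n,f in((b,"side",cv2.imread("pics/side0.png")),(t,"top",cv2.imread("pics/top0.png"))):
    for g in(im,f):
        h=cv2.cvtColor(g,cv2.COLOR_BGR2HSV);y=(h[...,0]>20)&(h[...,0]<35)&(h[...,1]>150)&(h[...,2]>90)
        c,s,m=blob(y,(260,299) if n=="side" else (211,219));print(n,c,s)
cv2.imwrite("pics/end.png",np.hstack([cv2.resize(t[140:320,120:320],(400,360)),cv2.resize(b[180:360,180:380],(400,360))]))
```

```text
[0.45285124 0.31016874 0.23234434] [-0.16590445  0.16217432  0.02732544]
knob side [262.77777778 269.22222222] [259 268   8   3   9] (before 260.3,263.0)
side [252.39725131 299.64332461] [ 224  268   54   64 1528]
side [260.56479113 298.95737425] [ 224  268   73   64 2346]
top [211.4665127  219.34257121] [ 184  193   55   52 1299]
top [211.47162577 219.25996933] [ 184  193   55   52 1304]
```

View pics/end.png

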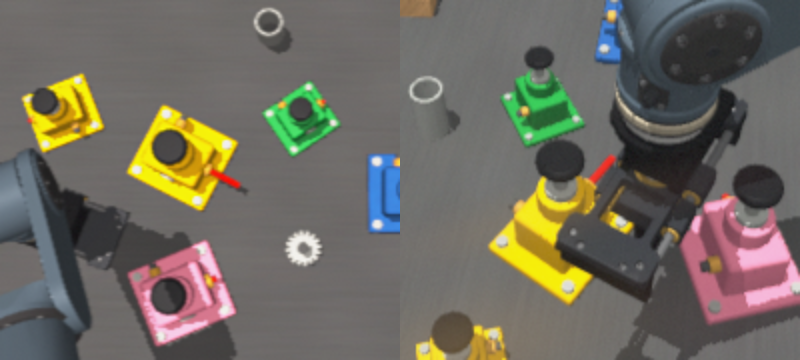

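The final view shows the knob up, the long red pin from (210,170) to (240,187) in the top half, and the pump where it was. The fourth stroke didn't move the pin, so it was fully out, and the arm is clear.

```bash
python3 -c "
from rig import robot; print(robot.hand_in())"
```

```text
the job is handed in; nothing more can be done
None
```

The yellow pump is charged and the job is handed in. I pressed the larger yellow pump's knob with the shut fingertips in four full strokes. Each went to the hard stop at z ≈ 0.135 m with about 24–30 N measured at the wrist. The tips then lifted clear, and the knob was given over half a second to rise.

**Pin:** after the third stroke the pin tip measured about 104 mm from the pump's axis (fully out is 103 mm). The visible length read 48 mm, slightly short of the expected 50. I added the fourth stroke as a check and the pin did not move, so it was already fully out.

**Pump and knob:** in the top view the pump shows no measurable shift (within 0.1 px), and the knob is up.

**Arm:** it stands clear at about 8.6 s with no contact force. I only compared the yellow pump's position by measurement. The arm pressed nothing else, and the parts in the last view look undisturbed.

**Failed check:** in the last side view, the gripper partly hid the pump and the knob mask picked up a fragment, so that numeric check was not usable. I judged the knob up from the picture.

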